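Park the carver's tools on their silhouettes

ROBOT

A 6-joint arm with a two-finger parallel gripper is mounted at the origin on the work surface. World frame = base frame: x ahead of the robot, y to its left, z up, the work surface at z = 0. Lengths are in m, angles in degrees, forces in N, time in s.
With the tool pointing down it reaches from about 0.375 to 0.75 m from the base axis. Payload 9 kg.
Tool frame: the origin (TCP) lies where the fingers leave the gripper's body, on its centre line; the fingertips stand 73 mm ahead of it and the grasp point (between the pads) lies 54 mm ahead of it (robot.tip_reach is the distance from the TCP to the fingertips, in m); z points along the fingers, y is the line along which they close (so a half turn about z gives the same grasp; the last joint's range is limited). The gripper opens to 85 mm and grips with 20 to 120 N. Pads are 22 mm wide; open, the fingers measure 114 mm over their backs; the gripper's body (76 mm by 85 mm) begins 54 mm behind the grasp point. The pads swing forward as they close: fully open they stand 13 mm farther back than shut.
Start: joints at [-75.556, 5.964, 5.575, 89.605, 0, 77.527], TCP at [0.272, -0.535, 0.304] pointing down, gripper open.
Joint ranges: [-171.21, 171.21], [-48.23, 106.86], [-62.78, 66.21], [-105.2, 120.99], [-86.42, 89.51], [-180, 180]. Speed limits (degrees/s): [127.2, 127.2, 147.25, 180, 180, 180].

INTERFACE

Orientations are given as [roll, pitch, yaw] about the fixed x, y, z axes, in that order (R = Rz(yaw) Ry(pitch) Rx(roll)).
In Python, from plant import robot gives the robot as it stands. Calls block until the motion is done:
- robot.move_pose(position, orientation): joint-space move of the TCP to a pose.
- robot.line_to(position, vel=0.15, rotation=None, guard=None): straight line of the TCP; rotation=None keeps the orientation; vel is the mean speed in m/s. With guard (N) it stops when the force on the tool has changed by that much, and returns True; else False.
- robot.goto_joints(angles): joint-space move.
- robot.set_gripper(opening): finger opening in m; the grip force is fixed at half the most; returns when the fingers have stopped.
- robot.pause(seconds).
- robot.ik(position, orientation): joint angles nearest the present ones, or None.
- robot.observe(): the state.
- robot.grab_frame(name): name is "side" or "top"; returns the picture (480x640x3 uint8, blue, green, red); there is no depth.
- robot.get_calibration(name): a dict with "vertical_fov" (degrees; the focal length in pixels is half the picture's height over the tangent of half this angle, whatever the lens; pixels are square), "cx", "cy" (the principal point, pixels), "k1" (the pictures are not rectified: a ray, as slopes to the right and down, at radius r is drawn at 1 + k1 r^2 times it, then the intrinsics apply), "rvec" (rotation vector, rad) and "tvec" (3), from world to camera coordinates, as OpenCV has them. Camera axes: x right, y down, z forward; pixel columns grow to the right and rows downward; lengths in m; the calibration is good to about 2 mm. A picture is of the moment at which its call begins. get_calibration takes no time and is no camera call.
A pose or a line that the arm cannot do raises robot.IKError and nothing moves.
- robot.job_done(): hands the job in; it is judged then, once.
The state is a dict: "time": time; "q": joint angles; "qvel": joint speeds; "joint_torque": joint torques, N m; "tool_pos": TCP position; "tcp_rot": TCP orientation; "ft_force": force on the tool from outside, world axes, zero at the start; "torque": the same for the moment, N m; "gripper_width": finger opening in m; "gripper_force": force on a finger pad.
Only numpy, scipy, OpenCV 4.12 (cv2) and the standard library are available. Lean on these libraries where they do the work, as an engineer would, in place of code of your own. Each camera call takes 0.05 s, during which the arm holds its last target. There are 200 camera calls.

TASK

Tidy the carving bench: put the orange bit stand, the blue-lidded paint jar, the red sanding block and the L-shaped try square each onto the plywood tile that bears its silhouette, upright, centred on the painted shape and, for the block and the square, turned to match it (the square's two legs over the two legs of the L). Leave the green carving and the pin cup standing where they are.

Things in the scene. Friction and masses are not known exactly. Their poses are not given: they have to be found in the camera images.
- bit_stand: Orange round stand for rotary-tool bits, a solid 56 mm diameter drum with straight sides up to 28 mm, then tapering to its top at 36 mm; short steel bits stand on the top, to 60 mm high in all. Origin at the centre of its underside, z up along its axis. Loose, about 150 g.
- paint_jar: Small round white plastic jar with a blue screw lid, 44 mm diameter, 60 mm high with the lid. Origin at the centre of its underside, z up along its axis. Loose, upright, closed, about 120 g.
- sanding_block: Red hand sanding block with a dark abrasive sole, 84 (its x) by 44 (its y) by 32 mm high, rounded upper edges. Origin at the centre of its underside, z up. Looks the same after a half turn. Loose, about 130 g.
- square: L-shaped try square lying flat: black stock 15 (x) by 60 (y) by 20 mm high; steel blade 5 mm thick, flush with the underside, along +x from x = 7.5 to 67 mm at y = 12 to 30 mm (the stock's +y end). Origin: centre of the stock's underside, z up. Grip the stock across its 15 mm width, best about y = -5 mm, clear of the blade. Loose, about 120 g.
- tile_orange: Fixed plywood tile, 100 (x) by 90 (y) by 6 mm high, origin at the centre of its underside, z up; on its flat top is painted an orange disc 62 mm across at its centre, the place of the orange bit stand.
- tile_blue: Fixed plywood tile, 100 (x) by 90 (y) by 6 mm high, origin at the centre of its underside, z up; on its flat top is painted a blue disc 50 mm across at its centre, the place of the blue-lidded paint jar.
- tile_red: Fixed plywood tile, 100 (x) by 90 (y) by 6 mm high, origin at the centre of its underside, z up; on its flat top is painted a red rectangle 90 (along x) by 50 mm (along y) at its centre, the place of the sanding block, whose long side lies along the tile's x (either way round).
- tile_black: Fixed plywood tile, 100 (x) by 90 (y) by 6 mm high, origin at the centre of its underside, z up; on its flat top is painted a black L, the place of the try square. When the square covers it, both have the same yaw and the square's origin (stock centre) lies at x = -30 mm, y = 0 in the tile's frame, the blade along the tile's +x at its +y side.
- carving: Bystander: small dark green carved animal figure, about 41 by 20 by 37 mm high, loose; origin under its middle, z up. Stands among the other things; not to be disturbed.
- pin_cup: Bystander: dark low round cup with a brass-coloured top, 40 mm diameter, with pins standing in it to 34 mm high, loose; origin at the centre of its underside, z up. Not to be disturbed.
There are look-alikes about, which are no part of the job. Leave any purple or turquoise look-alike of the tile_blue alone.

How it is judged (in metres and radians):
At the end, for the whole second after the job is handed in: Each thing stands flat and released, at rest, on its own tile: centre (for the square: stock centre, and the whole L) within 12 mm of its place, block and square turned to match within 0.25 rad, heights within 4 mm, tilt under 0.12 rad (horizontal distance between bit_stand and tile_orange below 0.012 m and z of bit_stand in the frame of tile_orange between 0.002 and 0.01 m and angle between each of bit_stand, paint_jar, sanding_block, square's own z axis and vertical below 0.12 rad and linear speed of each of bit_stand, paint_jar, sanding_block, square below 0.02 m/s and angular speed of each of bit_stand, paint_jar, sanding_block, square below 0.2 rad/s and horizontal distance between paint_jar and tile_blue below 0.012 m and z of paint_jar in the frame of tile_blue between 0.002 and 0.01 m and horizontal distance between sanding_block and tile_red below 0.012 m and z of sanding_block in the frame of tile_red between 0.002 and 0.01 m and angle between the x axis of sanding_block and the x axis of tile_red, either way round below 0.25 rad and x of square in the frame of tile_black between -0.042 and -0.018 m and y of square in the frame of tile_black between -0.012 and 0.012 m and x of tile_black in the frame of square between 0.018 and 0.042 m and y of tile_black in the frame of square between -0.012 and 0.012 m and z of square in the frame of tile_black between 0.002 and 0.01 m and angle between the x axis of square and the x axis of tile_black, either way round below 0.25 rad); the robot touches nothing.
It fails at once if the green carving is moved more than 15 mm or tipped (distance of carving from where it was at the start of the episode above 0.015 m or angle between carving's own z axis and vertical above 0.3 rad).
It fails at once if the pin cup is moved more than 15 mm or tipped (distance of pin_cup from where it was at the start of the episode above 0.015 m or angle between pin_cup's own z axis and vertical above 0.3 rad).
It also fails if it takes over 106 s, if anything falls off the work surface, if the arm or the gripper's body presses on something with over 40 N, if the wrist force passes 120 N, or if a joint passes its speed limit or range.

## Working session

There is one attempt and no reset: what is moved stays moved. The work goes in short steps, each a Python script; the robot and the scene stay as the last script left them, time stands still between calls to the robot, and variables do not carry over. Pictures are saved under pics/ and viewed, at most 14 in all, crops included, and the job is handed in when it is done.

```bash
mkdir -p pics; ls
python3 - <<'E'
from plant import robot
import cv2,json
for n in("side","top"):
    cv2.imwrite(f"pics/{n}0.png",robot.grab_frame(n)); print(n,robot.get_calibration(n))
print(robot.observe())
E
```

```text
pics
side {'vertical_fov': 49.6558654230054, 'cx': 319.33723749242625, 'cy': 240.05879808419135, 'k1': 0.023808196174175726, 'rvec': array([ 0.57732447, -2.56698592,  1.31419393]), 'tvec': array([0.46185514, 0.16057529, 1.03786639])}
top {'vertical_fov': 47.985324378498696, 'cx': 322.2196661660783, 'cy': 232.69105853403425, 'k1': -0.04652149494112515, 'rvec': array([ 2.0700729 , -2.13833085,  0.25465711]), 'tvec': array([0.00442418, 0.52926356, 1.01190105])}
{'time': 0.1, 'q': array([-7.55548918e+01,  5.99608122e+00,  5.53162890e+00,  8.96042870e+01,
       -2.60982369e-03,  7.75254816e+01]), 'qvel': array([ 0.03142067, -0.12831017,  0.03690612,  0.05335139, -0.02364412,
        0.05970052]), 'joint_torque': array([ 6.41085848e-03, -5.58208537e+01,  5.04719567e+01,  1.30827774e-02,
       -2.68123140e-04,  2.54503490e-06]), 'tool_pos': array([ 0.2715772 , -0.5347809 ,  0.30319209]), 'tcp_rot': array([-1.79932320e+02, -1.22998404e-02,  2.69196209e+01]), 'ft_force': array([ 0.16183161,  0.30735118, -0.18078739]), 'torque': array([ 0.08512355,  0.00048901, -0.02485138]), 'gripper_force': 0.0, 'gripper_width': 0.08557562251123312}
```

View pics/top0.png

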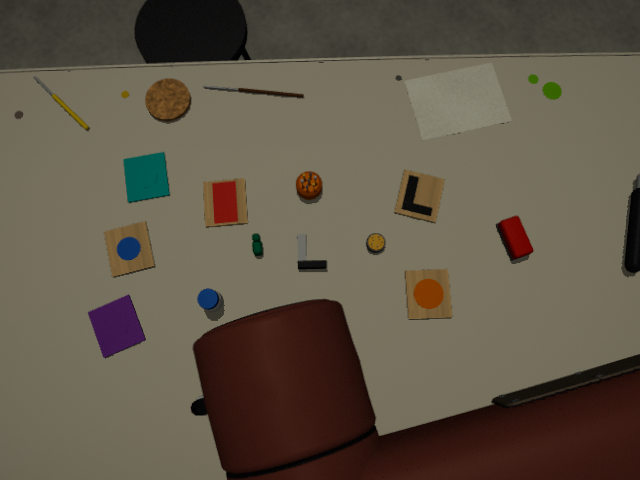

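View pics/side0.png

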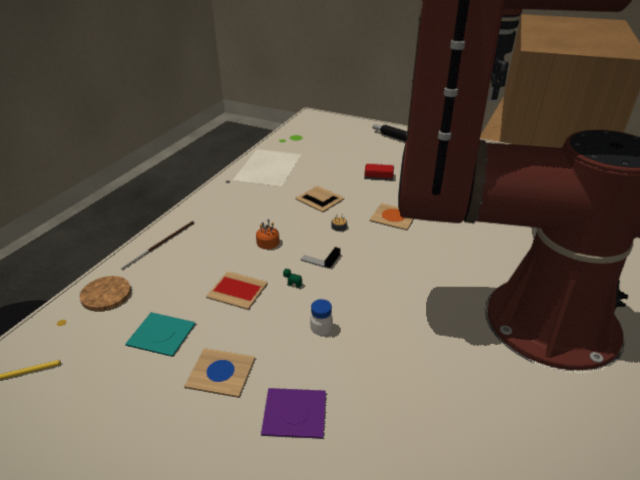

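The top view shows: blue disc on plywood (129,249), turquoise (147,177) and purple (117,326) look-alikes, red tile (226,202), black L tile (419,196), orange tile (428,294). The things: bit stand (309,185), jar (208,299), block (515,238), square (312,265) with its blade up to (302,236). Bystanders: carving (257,245), pin cup (375,242). Only (129,249) is plywood with a blue disc, so it is tile_blue.

```bash
cat > h.py <<'E'
import numpy as np, cv2
from plant import robot
def cam(n):
    c=robot.get_calibration(n); f=240/np.tan(np.radians(c["vertical_fov"]/2))
    K=np.array([[f,0,c["cx"]],[0,f,c["cy"]],[0,0,1]]); R=cv2.Rodrigues(c["rvec"])[0]
    return K,np.array([c["k1"],0,0,0]),R,np.array(c["tvec"])
def ray(n,px):
    K,d,R,t=cam(n); u=cv2.undistortPoints(np.array(px,float).reshape(-1,1,2),K,d)[:,0]
    return -R.T@t,np.c_[u,np.ones(len(u))]@R
def onz(n,px,z):
    o,d=ray(n,px); return (o+d*((z-o[2])/d[:,2])[:,None])[:,:2]
def blob(img,lo,hi,box,n=1):
    "largest contour of an HSV range in box x0,y0,x1,y1"
    x0,y0,x1,y1=box; hsv=cv2.cvtColor(img,cv2.COLOR_BGR2HSV)[y0:y1,x0:x1]
    m=cv2.inRange(hsv,np.array(lo),np.array(hi))
    c=sorted(cv2.findContours(m,cv2.RETR_EXTERNAL,cv2.CHAIN_APPROX_NONE)[0],key=cv2.contourArea)[-1]
    return (c+[x0,y0]).reshape(-1,2)
def cen(p):
    "area centroid, in mm-scaled metric contour"
    q=(p*1e4).astype(np.float32); m=cv2.moments(q); return np.array([m["m10"],m["m01"]])/m["m00"]/1e4
def rect(p):
    r=cv2.minAreaRect((p*1e3).astype(np.float32)); b=cv2.boxPoints(r)
    e=[b[1]-b[0],b[2]-b[1]]; l=[np.hypot(*v) for v in e]; i=int(l[1]>l[0])
    return np.array(r[0])/1e3,l[i],l[1-i],np.degrees(np.arctan2(e[i][1],e[i][0]))
E
python3 - <<'E'
from h import *
np.set_printoptions(precision=4,suppress=True)
t=cv2.imread("pics/top0.png"); 
print("cams",ray("top",[320,240])[0],ray("side",[320,240])[0])
S=(95,120,40)
spec={"tblue":((100,150,60),(125,255,255),(100,215,160,285),.006),
"tred":((0,180,80),(6,255,255),(200,170,255,235),.006),
"torange":((3,180,100),(18,255,255),(400,265,460,325),.006),
"tblack":((0,0,0),(180,255,50),(392,165,450,225),.006),
"jar":((100,150,40),(125,255,255),(185,275,235,325),.06),
"stand":((3,150,60),(18,255,255),(285,160,335,210),.028),
"block":((0,150,60),(8,255,255),(490,205,545,270),.032),
"stock":((0,0,0),(180,255,45),(290,255,335,275),.02),
"carv":((50,100,10),(90,255,255),(240,225,275,262),.02),
"cup":((0,0,0),(180,255,110),(358,225,392,260),.02)}
for k,(lo,hi,b,z) in spec.items():
    c=blob(t,lo,hi,b); p=onz("top",c,z); r=rect(p); bb=cv2.boundingRect(c)
    print(k,bb,"cen",cen(p),"rect",r[0],"%.1f x %.1f @%.1f"%r[1:])
big=cv2.resize(t[130:330,180:560],None,fx=2.1,fy=2.1,interpolation=cv2.INTER_CUBIC)
cv2.imwrite("pics/crop1.png",cv2.convertScaleAbs(big,alpha=1.6))
E
```

```text
cams [0.2849 0.003  1.1059] [0.0969 0.8738 0.7371]
tblue (117, 237, 23, 23) cen [0.5215 0.3925] rect [0.5215 0.3926] 47.0 x 45.8 @-24.1
tred (212, 181, 26, 42) cen [0.6161 0.1915] rect [0.6162 0.1914] 88.5 x 49.4 @3.8
torange (414, 279, 30, 30) cen [ 0.4077 -0.2264] rect [ 0.4074 -0.2269] 60.1 x 59.5 @88.0
tblack (402, 176, 30, 40) cen [ 0.6116 -0.2103] rect [ 0.6179 -0.2236] 77.7 x 61.8 @-15.9
jar (198, 289, 20, 20) cen [0.4059 0.2142] rect [0.4055 0.214 ] 37.3 x 36.8 @88.3
stand (296, 171, 26, 25) cen [0.6442 0.012 ] rect [0.6444 0.0115] 53.5 x 51.8 @-45.5
block (500, 216, 33, 41) cen [ 0.5163 -0.4127] rect [ 0.5161 -0.4126] 81.6 x 41.6 @17.6
stock (298, 261, 28, 9) cen [0.4725 0.0115] rect [0.4718 0.0108] 55.2 x 16.5 @88.2
carv (252, 234, 10, 22) cen [0.5172 0.1221] rect [0.5182 0.1219] 45.0 x 17.5 @3.5
cup (365, 233, 21, 22) cen [ 0.5126 -0.1219] rect [ 0.5125 -0.1214] 44.3 x 41.6 @-1.8
```

View pics/crop1.png

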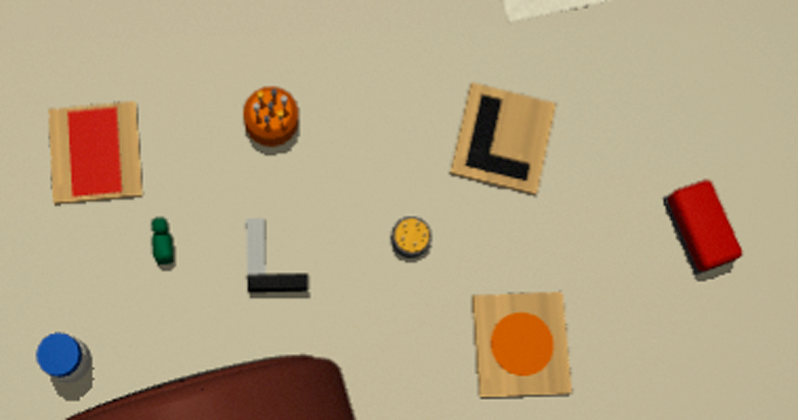

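The crop shows the L tile's stock leg at the bottom running right (-y), with the blade leg at its left end going up (+x). The square lies the same way round. Next I check heights and centres with the side view, the square's ends with looser masks, and the tile yaws from the wood outlines.

Run:
```python
from h import *
np.set_printoptions(precision=4,suppress=True)
t=cv2.imread("pics/top0.png"); s=cv2.imread("pics/side0.png")
def tri(ct,cs):
    # azimuth crossing (height-free) from bounding tangents' bisector
    L=[]
    for n,c in(("top",ct),("side",cs)):
        o,d=ray(n,c); a=np.arctan2(d[:,1],d[:,0]); m=np.median(a); a=m+(a-m+np.pi)%(2*np.pi)-np.pi
        a=(a.min()+a.max())/2; L.append((o[:2],np.array([np.cos(a),np.sin(a)])))
    k=np.linalg.solve(np.c_[L[0][1],-L[1][1]],L[1][0]-L[0][0]); return L[0][0]+k[0]*L[0][1]
B=((100,150,40),(125,255,255));O=((3,150,40),(18,255,255));R=((0,150,30),(8,255,255))
print("jar",tri(blob(t,*B,(185,275,235,325)),blob(s,*B,(300,290,345,320))))
print("stand",tri(blob(t,*O,(285,160,335,210)),blob(s,*O,(245,222,292,255))))
print("block",tri(blob(t,*R,(490,205,545,270)),blob(s,*R,(355,155,405,185))))
for nm,lo,hi,b,z in(("tblue",*B,(195,350,250,390),.006),("tred",(0,180,60),(8,255,255),(205,265,270,310),.006),("torange",(3,180,100),(18,255,255),(370,205,420,228),.006),("tblack",(0,0,0),(180,255,45),(295,180,346,212),.006),("jarlid",*B,(300,290,345,320),.055),("block",*R,(355,155,405,185),.02),("stock",(0,0,0),(180,255,50),(318,240,350,270),.015)):
    p=onz("side",blob(s,lo,hi,b),z); r=rect(p); print("side",nm,cen(p),r[0],"%.1f x %.1f @%.1f"%r[1:])
for nm,b in(("tblue",(98,215,162,285)),("tred",(196,170,255,235)),("torange",(396,262,462,328)),("tblack",(388,162,452,228))):
    x0,y0,x1,y1=b; hsv=cv2.cvtColor(t[y0:y1,x0:x1],cv2.COLOR_BGR2HSV)
    g=((hsv[...,1]>85)|(hsv[...,2]<60)).astype(np.uint8)*255
    g=cv2.morphologyEx(g,cv2.MORPH_OPEN,np.ones((5,5)))
    c=max(cv2.findContours(g,0,cv2.CHAIN_APPROX_NONE)[0],key=cv2.contourArea).reshape(-1,2)+[x0,y0]
    r=rect(onz("top",c,.006)); print("wood",nm,r[0],"%.1f x %.1f @%.1f"%r[1:])
for v in(45,60,80):
    r=rect(onz("top",blob(t,(0,0,0),(180,255,v),(285,252,340,280)),.02)); print("stock",v,r[0],"%.1f x %.1f @%.1f"%r[1:])
print(robot.tip_reach)
# L legs: erode-free PCA of each leg via approxPoly corners
c=blob(t,(0,0,0),(180,255,60),(392,165,450,225)); a=cv2.approxPolyDP(c.reshape(-1,1,2).astype(np.int32),2.5,True)[:,0]
print(onz("top",a,.006))
```

```text
jar [0.406  0.2145]
stand [0.644  0.0123]
block [ 0.5155 -0.4113]
side tblue [0.5214 0.3919] [0.5215 0.3923] 46.4 x 42.9 @25.2
side tred [0.6155 0.1909] [0.6156 0.1907] 86.7 x 47.4 @3.6
side torange [ 0.4099 -0.2247] [ 0.4109 -0.2241] 55.4 x 48.9 @-54.3
side tblack [ 0.611  -0.2099] [ 0.612  -0.2081] 85.1 x 46.0 @17.5
side jarlid [0.4047 0.2176] [0.4044 0.2177] 46.7 x 34.5 @-64.7
side block [ 0.5157 -0.411 ] [ 0.5162 -0.4108] 78.7 x 78.6 @18.9
side stock [0.4708 0.0167] [0.4707 0.0159] 73.1 x 21.3 @89.4
wood tblue [0.5202 0.3915] 102.8 x 90.7 @13.2
wood tred [0.6148 0.1911] 102.1 x 90.4 @3.8
wood torange [ 0.4071 -0.2258] 101.2 x 90.4 @0.4
wood tblack [ 0.6166 -0.2233] 103.2 x 90.1 @-16.5
stock 45 [0.4718 0.0108] 55.2 x 16.5 @88.2
stock 60 [0.4707 0.0098] 57.2 x 22.7 @88.2
stock 80 [0.4708 0.0108] 59.2 x 22.7 @88.2
0.0726
[[ 0.6637 -0.2069]
 [ 0.5905 -0.1846]
 [ 0.5733 -0.2431]
 [ 0.5908 -0.2445]
 [ 0.6031 -0.2069]
 [ 0.6564 -0.2237]]
```

```bash
cat >> h.py <<'E'
UP=.19
def plan(a,ya,b,yb):
    best=None
    for k in(0,180,-180):
        q=[robot.ik([*p,UP],[180,0,y+k]) for p,y in((a,ya),(b,yb))]
        if any(v is None for v in q): continue
        m=max(abs(v[5]) for v in q)
        if best is None or m<best[0]: best=(m,k)
    return best
def pick_place(a,ya,b,yb,z,open_=.085,rel=.085,clear=.006):
    m,k=plan(a,ya,b,yb); A=[180,0,ya+k]; B=[180,0,yb+k]
    print("k",k,"max q6 %.0f"%m)
    robot.set_gripper(open_)
    robot.move_pose([*a,UP],A); robot.line_to([*a,z+.03],.2)
    if robot.line_to([*a,z],.06,guard=15): print("GUARD at pick",robot.observe()["tool_pos"])
    zp=robot.observe()["tool_pos"][2]
    robot.set_gripper(0); o=robot.observe(); print("width %.4f force %.0f z %.4f"%(o["gripper_width"],o["gripper_force"],zp))
    robot.line_to([*a,UP],.15); o=robot.observe(); print("lifted %.4f"%o["gripper_width"],o["ft_force"])
    if o["gripper_width"]<.008: return print("MISSED")
    robot.move_pose([*b,UP],B); robot.line_to([*b,z+.03],.2)
    print("touch",robot.line_to([*b,z+clear],.04,guard=8),robot.observe()["tool_pos"])
    robot.set_gripper(rel); robot.line_to([*b,UP],.2)
    print("t",robot.observe()["time"])
E
python3 - <<'E'
from h import *
a,b=np.array([.4725,.0108]),np.array([.6172,-.2235])
rot=lambda d,v:np.array([[np.cos(d),-np.sin(d)],[np.sin(d),np.cos(d)]])@v
g=np.array([0,-.006]); 
ya,yb=np.radians(-1.8),np.radians(-16.2)
A=a+rot(ya,g); Bp=b+rot(yb,np.array([-.03,0])+g)
print("plans",plan(A,88.2,Bp,73.8),plan([.406,.2145],0,[.5213,.3924],0),plan([.644,.012],0,[.4075,-.2262],0),plan([.5157,-.412],17.8,[.616,.1914],3.8))
pick_place(A,88.2,Bp,73.8,.0765,open_=.045,rel=.045)
robot.pause(.2); cv2.imwrite("pics/t1.png",robot.grab_frame("top")); cv2.imwrite("pics/s1.png",robot.grab_frame("side"))
E
```

```text
plans (np.float64(76.45749597031092), 0) (np.float64(25.51335308665283), 180) (np.float64(45.17928945679717), 180) (np.float64(67.74505340142593), 180)
k 0 max q6 76
width 0.0134 force 60 z 0.0764
lifted 0.0134 [ 0.01520803 -0.3007703  -1.21750702]
touch True [ 0.58643302 -0.22078224  0.08320069]
t 8.4167
```

View pics/s1.png

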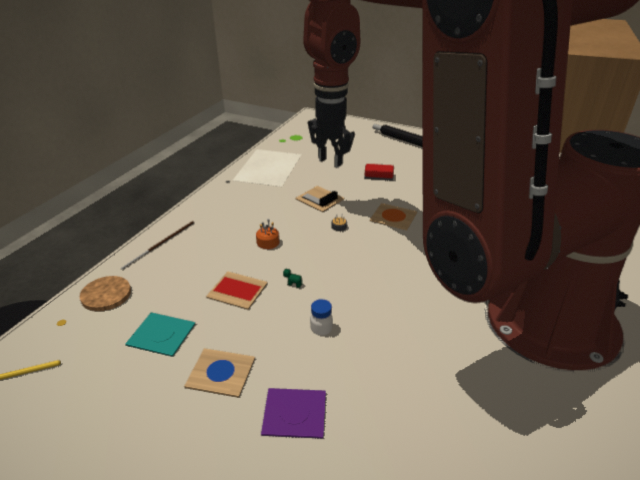

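The side view shows the square lying on the L tile at (322,198), with the bystanders untouched. Next are the jar, stand and block.

Run:
```python
from h import *
pick_place([.406,.2145],0,[.5213,.3924],0,.082)
pick_place([.644,.012],0,[.4075,-.2262],0,.071)
pick_place([.5157,-.412],17.8,[.616,.1914],3.8,.073)
robot.move_pose([.272,-.535,.304],[180,0,27])
robot.pause(.2); t=robot.grab_frame("top"); cv2.imwrite("pics/t2.png",t); cv2.imwrite("pics/s2.png",robot.grab_frame("side"))
print(robot.observe()["time"])
```

```text
k 180 max q6 26
width 0.0420 force 61 z 0.0820
lifted 0.0419 [-0.17354104  0.08633253 -2.68032356]
touch True [0.52096904 0.39230803 0.08879878]
t 16.5833
k 180 max q6 45
width 0.0538 force 64 z 0.0709
lifted 0.0540 [ 0.07310096 -0.21196036 -1.85869351]
touch True [ 0.4072946  -0.22606074  0.07794741]
t 24.4167
k 180 max q6 68
width 0.0436 force 62 z 0.0728
lifted 0.0433 [ 0.62364669  0.98897218 -1.40905433]
touch True [0.61581659 0.19142043 0.07969305]
t 32.675
35.8333
```

View pics/t2.png

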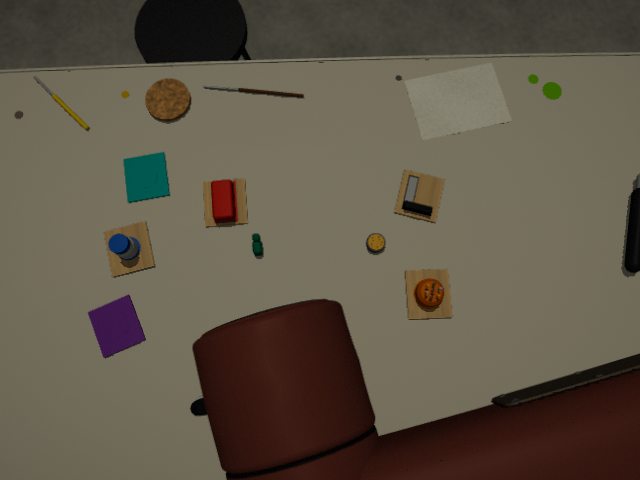

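View pics/s2.png

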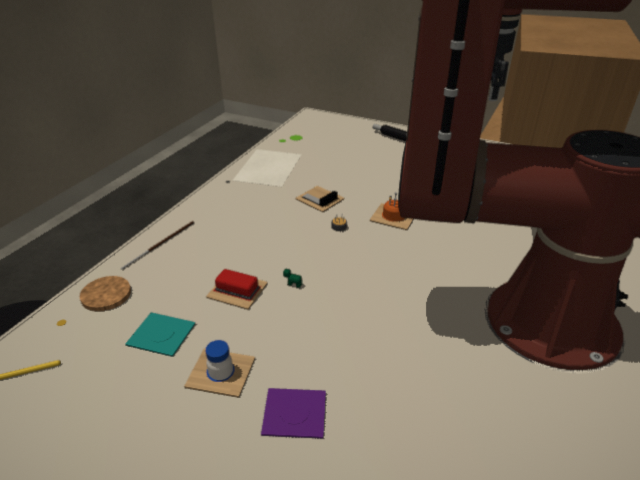

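All four stand on their tiles: jar (124,246), block (224,201), stand (429,293), square (418,208) in the top view. Now I measure the residuals.

Run:
```python
from h import *
np.set_printoptions(precision=4,suppress=True)
t=cv2.imread("pics/t2.png")
for nm,lo,hi,b,z in(("jar .5213 .3924",(100,150,90),(125,255,255),(100,225,160,275),.066),("stand .4075 -.2262",(3,190,60),(14,255,255),(400,265,460,325),.034),("block .616 .1914 @3.8",(0,190,100),(8,255,255),(200,170,255,235),.038),("stock .5884 -.2151 @73.8",(0,0,0),(180,255,45),(396,195,440,222),.026),("carv .5172 .1221",(50,100,10),(90,255,255),(240,225,275,262),.02),("cup .5126 -.1219",(0,0,0),(180,255,110),(358,225,392,260),.02)):
    p=onz("top",blob(t,lo,hi,b),z); r=rect(p); print(nm,"| cen",cen(p),r[0],"%.1f x %.1f @%.1f"%r[1:])
cv2.imwrite("pics/crop2.png",cv2.convertScaleAbs(np.hstack([cv2.resize(t[y-35:y+35,x-35:x+35],(390,390),interpolation=cv2.INTER_CUBIC)for x,y in((130,249),(419,196))]),alpha=1.6))
```

```text
jar .5213 .3924 | cen [0.5202 0.3927] [0.5204 0.3927] 35.6 x 34.2 @-44.1
stand .4075 -.2262 | cen [ 0.4079 -0.2231] [ 0.4084 -0.2239] 55.4 x 54.8 @22.9
block .616 .1914 @3.8 | cen [0.6151 0.1924] [0.6151 0.1924] 76.7 x 36.6 @4.0
stock .5884 -.2151 @73.8 | cen [ 0.5842 -0.2122] [ 0.5843 -0.2121] 61.4 x 20.6 @72.6
carv .5172 .1221 | cen [0.5172 0.1221] [0.5182 0.1219] 45.0 x 17.5 @3.5
cup .5126 -.1219 | cen [ 0.5126 -0.1218] [ 0.5125 -0.1214] 44.3 x 41.6 @-1.8
```

View pics/crop2.png

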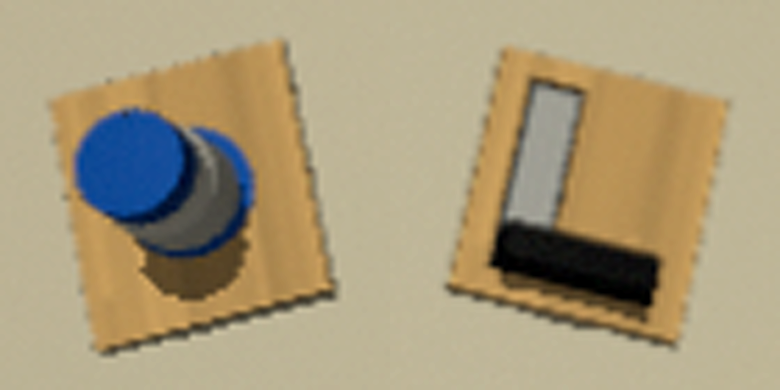

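The crop shows the jar inside its blue disc and the blade inside the L's painted outline. All residuals are 5 mm or less, and the bystanders have not moved.

```bash
python3 -c "
from plant import robot
print(robot.job_done())"
```

```text
the job is handed in; nothing more can be done
None
```

I put the bit stand, paint jar, sanding block and try square on their own tiles, measured within about 5 mm and 2° of their places, and handed the job in after about 36 s; the carving and pin cup did not move, and no verdict was returned.

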